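# Turn the refitted running wheel once round by hand

## Robot

A 6-joint arm with a two-finger parallel gripper is mounted at the origin on the work surface. World frame = base frame: x ahead of the robot, y to its left, z up, the work surface at z = 0. Lengths are in m, angles in degrees, forces in N, time in s.
With the tool pointing down it reaches from about 0.3 to 0.75 m from the base axis. Payload 8.5 kg.
Tool frame: the origin (TCP) lies on the centre line of the jaws, within the pads' length; the fingertips stand 17 mm ahead of it and the grasp point (between the pads) lies 2 mm behind it (env.tcp_to_tips is the distance from the TCP to the fingertips, in m); z points along the fingers, y is the line along which they close (so a half turn about z gives the same grasp; the last joint's range is limited). The gripper opens to 85 mm and grips with 20 to 120 N. Pads are 22 mm wide; open, the fingers measure 114 mm over their backs; the gripper's body (76 mm by 85 mm) begins 54 mm behind the grasp point. The pads swing forward as they close: fully open they stand 13 mm farther back than shut.
Start: joints at [-89.628, 21.807, 74.336, -0, 83.858, -12.336], TCP at [0.121, -0.537, 0.211] pointing down, gripper open.
Joint ranges: [-178.18, 178.18], [-50.72, 133.34], [12.68, 142.11], [-81.47, 261.47], [9.98, 163.14], [-165.26, 165.26]. Speed limits (degrees/s): [136.94, 136.94, 180, 180, 180, 180].

## Interface

Orientations are given as a 3x3 rotation matrix whose columns are the frame's x, y, z axes.
In Python, from rig import env gives the robot as it stands. The module is installed in compiled form; this text tells all that it offers.
- The arm moves only by the shell command python3 -m pendant 'ROWS' [FORCE]. ROWS is JSON, a list of rows, each a list of 7 numbers: the opening, from 0 (shut) to 1 (fully open), then the shift along the tool's x, y, z in m, then the turn, a rotation vector about the tool's x, y, z in rad. A call has 1 to 5 rows; each row is the pose to reach, as a shift and turn from the pose commanded when the call began, along the tool's axes at that moment; what a row does not reach only later rows make up. A row lasts 1/8 s, in which the tool goes at most 62.5 mm and 10.7 degrees, less where a joint would pass 70% of its speed; a pose out of reach is approached as far as the arm can. A call with a gripper value outside its range is refused whole. The fingers move at their own pace and stop on an object; FORCE is the grip in N (left out, the last holds). Time passes only in rows, so rows that repeat a pose let the fingers close. It gives the time, the measured TCP pose, the force, the opening and the grip force at its end, in the units of the state.
- env.observe(): the state, without advancing time (a new reading comes with each control period).
- env.get_image(name): name is "scene" or "top"; returns a dict with "image" (384x512x3 uint8, blue, green, red), "fx", "fy", "cx", "cy" (pixels), "k1" (the pictures are not rectified: a ray, as slopes to the right and down, at radius r is drawn at 1 + k1 r^2 times it, then the intrinsics apply), "pose" (4x4, takes a point from camera to world coordinates). Camera axes: x right, y up, looking along -z (the intrinsics and any distortion apply to the point x, -y, -z); pixel columns grow to the right and rows downward; lengths in m; the calibration is good to about 2 mm. A picture is of the moment at which its call begins. There is no depth.
- env.close_job(): hands the job in; it is judged then, once.
Trained networks look in the newest picture that a camera, given by its name, has taken for a name from the list of things; names that differ only in an ending like _2 or _b are one class to them, and where a whole thing is asked for, a point or a joint stands for the part that bears it (a point fixed in the world has none). Each returns a list of dicts, best first, with "conf" (0 to 1); they miss things now and then, are a little off and sometimes report something else, mostly with a low value. They report only what shows in the picture. A call takes as long as a camera call.
- env.find_in(camera, thing): "bbox" ([centre column, centre row, width, height] in pixels, round what is visible of it).
- env.trace(camera, thing): "mask" (384x512 bool, what is visible of it) and "bbox" ([centre column, centre row, width, height] in pixels, round what is visible of it).
- env.tip_of(camera, thing): "centre" ([column, row] in pixels: a listed point, or the origin of a listed thing).
The state is a dict: "time_s": time; "q": joint angles; "qvel": joint speeds; "joint_efforts": joint torques, N m; "position": TCP position; "tool_rot": TCP orientation; "ft_force": force on the tool from outside, world axes, zero at the start; "wrist_torque": the same for the moment, N m; "grip_width": finger opening in m; "gripper_force": force on a finger pad.
Only numpy, scipy, OpenCV 4.12 (cv2) and the standard library are available. Lean on these libraries where they do the work, as an engineer would, in place of code of your own. Each camera call takes 0.05 s, during which the arm holds its last target. There are 200 camera calls.

## Task

The pet's running wheel has just been refitted on its stand; check that it goes round without catching: turn it by hand one full turn, clockwise as you look into its open front, until the yellow tape is back where it was at the start. Turn it steadily without flicking it and press only lightly, never pinching the thin track, and let go with the wheel standing still. Do not disturb the cork cave, glass cup, feeding dish and forceps around it.

Things in the scene. Friction and masses are not known exactly. Their poses are not given: they have to be found in the camera images.
- stand: Plywood stand of the running wheel, screwed down. Base plate 170 x 200 x 12 mm; behind the wheel an upright 60 mm wide, 152 mm high, centred 62 mm to -x. Origin: underside of the base, on the table, straight below the wheel's middle. x: level, out of the wheel's open front; z: up; y: level along the wheel's face (to the right when looking into the open front).
- axle (a point): Centre of the wheel, on its level axle, halfway across the track, 130 mm above the table; axes as the stand's (x along the axle, out of the open front). The wheel is a shallow drum, 200 mm outer diameter, 66 mm wide (33 either side of this point): solid plywood disc at the back, open front, bent-plywood track 5 mm thick, cork-lined inside.
- track_top (a point): Highest point of the track's outside, 230 mm up, fixed on the stand; axes as the stand's. The outside is round and smooth, nothing to hook. Fingertips grip it well: closed tips pressed on lightly (about 10 N; under 5 may slip) and dragged along the curve turn the wheel, stroke after stroke, within about 45 degrees either side of here. Over 40 N of finger contact in all is too much for it, and a pinch counts on both sides.
- wheel (a joint): Angle of the wheel, rad, not wrapped (6.283 more after a full turn). 0: tape at the very top; starts anywhere from -2.2 to 2.2. Grows clockwise as seen looking into the open front: the top moves to the stand's +y. Balanced; about 0.07 N m (0.7 N at the track) turns it it stops almost at once where let go; its axle gives about 1 mm per 8 N up or down. Over 5 rad/s counts as flicking.
- tape (a point): Middle of the film-thick strip of yellow tape, 26 mm wide, stuck straight across the outside of the track, folded over both edges and run 50 mm towards the hub on both faces of the back disc. The point is on the outside of the track, 100 mm from the axle, and goes round with the wheel.
- cave: Cork hide cave, bystander: half-round tunnel 135 mm long (its x), 124 mm wide, 68 mm high, origin at the middle of its underside. Loose.
- cup: Glass nano cup, bystander: 110 mm across the rim, 105 mm high, some clay granulate at the bottom; origin at the centre of its underside. Loose.
- dish: Black hard silicone feeding dish, bystander: 100 mm across, 24 mm high, origin at the centre of its underside. Loose.
- forceps: Stainless feeding forceps lying flat, bystander: 243 mm long (its x), 31 mm wide, 10 mm high, origin under the middle. Loose.

How it is judged (in metres and radians):
On the way, in this order (a step that is already met when the one before it is completed fails the run):
1. the wheel has been turned clockwise about half a turn: the tape is opposite to where it was (distance of tape from where it was at the start of the episode above 0.19 m and value of joint wheel above 0.1 rad), for 0.1 s.
2. the full turn is made: the tape is back where it was (distance of tape from where it was at the start of the episode below 0.035 m and value of joint wheel between 3.3 and 9.2 rad), for 0.2 s.
At the end, for the whole second after the job is handed in: The wheel has made one full clockwise turn from its start, the tape is within 35 mm (20 degrees) of where it began, the wheel stands still (below 0.05 rad/s), nothing touches it, and cave, cup, dish and forceps lie within 15 mm of where they were (all of step 2 and velocity of joint wheel between -0.05 and 0.05 rad/s and distance of each of cave, cup, dish, forceps from where it was at the start of the episode below 0.015 m).
It fails at once if the wheel is flicked: it turns faster than 5 rad/s (not (velocity of joint wheel between -5 and 5 rad/s)).
It fails at once if the wheel is pressed or pinched hard: more than 40 N between the fingers and the wheel with its stand (contact force between the fingers and stand above 40 N).
It fails at once if the cave, cup, dish or forceps is pushed away (15 mm) or tipped (0.3 rad) (distance of any of cave, cup, dish, forceps from where it was at the start of the episode above 0.015 m or angle between any of cave, cup, dish, forceps's own z axis and vertical above 0.3 rad).
It also fails if it takes over 58 s, if anything falls off the work surface, if the arm or the gripper's body presses on something with over 40 N, if the wrist force passes 120 N, or if a joint passes its speed limit or range.

## Working session

There is one attempt and no reset: what is moved stays moved. The work goes in short steps, Python scripts to look and compute and a shell command to move; the robot and the scene stay as the last step left them, time stands still between calls to the robot, and variables do not carry over. Pictures are saved under pics/ and viewed, at most 10 in all, crops included, and the job is handed in when it is done.

```bash
mkdir -p pics
python3 - <<'E'
from rig import env
import cv2,numpy as np
a=env.get_image("scene");b=env.get_image("top")
cv2.imwrite("pics/a.png",a["image"]);cv2.imwrite("pics/b.png",b["image"])
for n,c in (("scene",a),("top",b)):
    print(n,{k:c[k] for k in("fx","fy","cx","cy","k1")});print(np.round(c["pose"],3).tolist())
    for t in("track_top","axle","tape","stand","cave","cup"):
        print(t,[(np.round(d["centre"],1).tolist(),round(d["conf"],2)) for d in env.tip_of(n,t)[:2]])
o=env.observe();print(o["time_s"],np.round(o["tool_rot"],3).tolist(),o["position"],o["grip_width"],env.tcp_to_tips)
E
```

```text
scene {'fx': 397.5121948560083, 'fy': 397.5121948560083, 'cx': 256.8836573572228, 'cy': 186.6526393345447, 'k1': 0.025525366705319182}
[[0.447, -0.688, 0.571, 1.172], [0.894, 0.356, -0.271, -0.237], [-0.017, 0.632, 0.775, 0.98], [0.0, 0.0, 0.0, 1.0]]
track_top [([280.3, 155.7], 0.67)]
axle []
tape [([306.2, 168.3], 0.57)]
stand [([277.8, 207.6], 0.74)]
cave [([212.1, 248.7], 0.86)]
cup [([343.8, 189.5], 0.71)]
top {'fx': 443.52247482737505, 'fy': 443.52247482737505, 'cx': 251.66909756942934, 'cy': 192.7068046903792, 'k1': 0.043810920086991875}
[[0.001, 0.997, -0.076, 0.512], [-1.0, 0.002, 0.008, 0.04], [0.008, 0.076, 0.997, 1.339], [0.0, 0.0, 0.0, 1.0]]
track_top [([215.2, 207.8], 0.59)]
axle [([217.6, 210.9], 0.62)]
tape [([177.3, 211.1], 0.76)]
stand [([221.1, 214.6], 0.66)]
cave [([287.9, 196.3], 0.58)]
cup [([143.2, 202.6], 0.77)]
0.7 [[0.975, 0.22, -0.0], [0.22, -0.975, -0.0], [-0.0, 0.0, -1.0]] [ 0.12098647 -0.53650702  0.21104573] 0.08542066694538061 0.017
```

View pics/a.png

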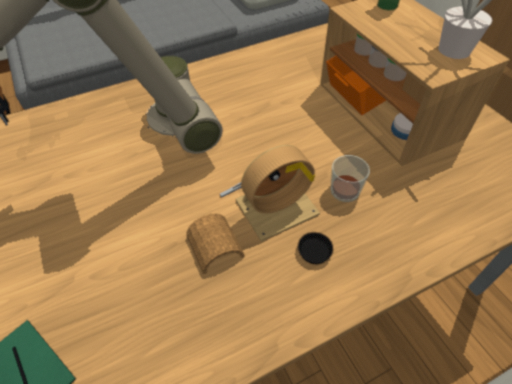

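View pics/b.png

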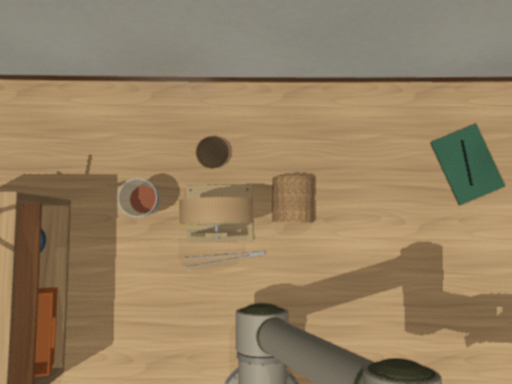

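The scene view shows the wheel at (278,180), its open front facing away from the robot and the tape on its cup side. The top view shows the track spanning columns 180–254 at row 210, with the cup to the left, the cave to the right and the forceps behind. Next I'll get positions and the yaw.

```bash
cat > h.py <<'E'
from rig import env
import cv2,numpy as np
def K(c): return np.array([[c["fx"],0,c["cx"]],[0,c["fy"],c["cy"]],[0,0,1.]]),np.array([c["k1"],0,0,0,0.])
F=np.diag([1,-1,-1.])
def atz(c,uv,z):
    k,d=K(c);p=cv2.undistortPoints(np.array(uv,float).reshape(-1,1,2),k,d).reshape(-1,2)
    r=np.c_[p,np.ones(len(p))]@F@c["pose"][:3,:3].T; o=c["pose"][:3,3]
    return o+r*((z-o[2])/r[:,2])[:,None]
def proj(c,X):
    R=c["pose"][:3,:3];x=(np.atleast_2d(X)-c["pose"][:3,3])@R@F
    k,d=K(c);return cv2.projectPoints(x,np.zeros(3),np.zeros(3),k,d)[0].reshape(-1,2)
E
python3 - <<'E'
from h import *
a=env.get_image("scene");b=env.get_image("top")
print("top tt",atz(b,[215.2,207.8],.23),"scene tt",atz(a,[280.3,155.7],.23))
print("stand0",atz(b,[221.1,214.6],0),atz(a,[277.8,207.6],0))
for t in("axle","wheel","tape"):
  for n in("scene","top"):
    r=env.trace(n,t)
    if r: print(t,n,np.round(r[0]["bbox"],1),round(r[0]["conf"],2)); 
    if r and t=="axle" and n=="top":
        m=r[0]["mask"].astype(np.uint8);print(cv2.minAreaRect(cv2.findNonZero(m)))
for t in("cup","cave","dish","forceps"):
    for n,c in(("top",b),("scene",a)):
        r=env.tip_of(n,t)
        if r:print(t,n,np.round(atz(c,r[0]["centre"],0)[0],3))
im=b["image"][170:275,110:330];cv2.imwrite("pics/c.png",cv2.resize(im,None,fx=3.6,fy=3.6,interpolation=cv2.INTER_CUBIC))
E
```

```text
top tt [[0.5586085  0.12242654 0.23      ]] scene tt [[0.55452869 0.12586973 0.23      ]]
stand0 [[0.54774277 0.1216491  0.        ]] [[0.55272418 0.12559537 0.        ]]
axle scene [277.5 190.8  88.6  99.3] 0.6
axle top [215.9 211.2  72.7  54.4] 0.69
((215.5413055419922, 212.73074340820312), (56.545867919921875, 73.3763198852539), 88.93909454345703)
wheel scene [278.7 179.4  75.2  68.5] 0.74
wheel top [216.6 209.7  73.1  30.3] 0.78
tape scene [278.9 182.1  71.1  65.1] 0.92
tape top [217.1 209.6  71.4  32.4] 0.5
cup top [0.579 0.352 0.   ]
cup scene [0.592 0.344 0.   ]
cave top [ 0.595 -0.082  0.   ]
cave scene [ 0.593 -0.096  0.   ]
dish top [0.727 0.156 0.   ]
dish scene [ 0.726  0.143 -0.   ]
forceps top [0.41  0.117 0.   ]
```

View pics/c.png

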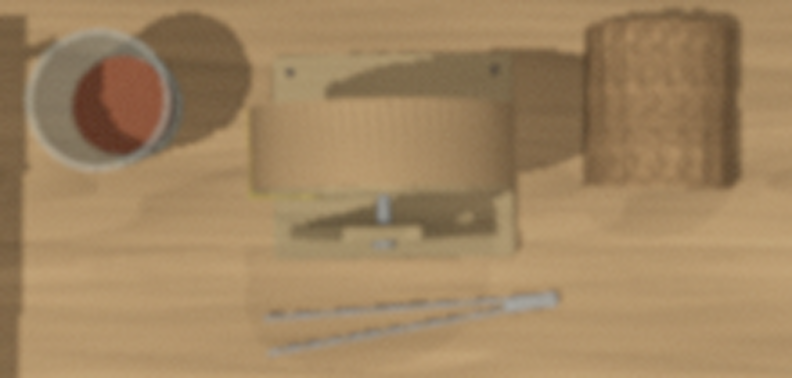

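```bash
python3 -m pendant '[[0,0,0,-0.06,0,0,-0.15],[0,0.04,-0.03,-0.12,0,0,-0.3],[0,0.08,-0.07,-0.14,0,0,-0.45],[0,0.12,-0.11,-0.14,0,0,-0.6],[0,0.16,-0.15,-0.14,0,0,-0.75]]' 30
python3 - <<'E'
from h import *
o=env.observe();R=o["tool_rot"]
d=np.array([.557,.124,.33])-o["position"];print("shift",np.round(R.T@d,3))
Rd=np.array([[0,1,0],[1,0,0],[0,0,-1.]]);print("turn",cv2.Rodrigues(R.T@Rd)[0].ravel(),o["q"])
a={k:v for k,v in env.get_image("scene").items()};b=env.get_image("top")
from scipy.optimize import least_squares
f=lambda t:np.r_[proj(a,P(t))[0]-[306.2,168.3],proj(b,P(t))[0]-[177.3,211.1]]
P=lambda t:np.array([.557,.124+.1*np.sin(t[0]),.13+.1*np.cos(t[0])])
s=least_squares(f,[1.4]);print(s.x,s.fun)
E
```

```text
time_s: 2.12
position: [0.2448, -0.3533, 0.3516]
tool_rot: [[0.56, 0.828, 0.001], [0.828, -0.56, -0.001], [-0.001, 0.001, -1.0]]
ft_force: [0.6, -0.6, 1.3]
grip_width: -0.0
gripper_force: 0.0
shift [ 0.57  -0.009  0.021]
turn [ 0.00097643  0.0010735  -0.59449387] [-7.11545897e+01  5.25481727e+00  7.39669440e+01  9.31161277e-03
  1.00696826e+02 -3.70908591e+01]
[1.53453539] [ 3.82534546 -0.1689123   3.03857989 -1.25530063]
```

```bash
python3 -m pendant '[[0,0.055,0,0,0,0,-0.1],[0,0.11,0,0,0,0,-0.2],[0,0.165,0,0,0,0,-0.3],[0,0.22,0,0,0,0,-0.4],[0,0.27,0,0,0,0,-0.5]]'
python3 - <<'E'
from h import *
o=env.observe();R=o["tool_rot"]
d=np.array([.557,.124,.28])-o["position"];print("shift",np.round(R.T@d,3))
Rd=np.array([[0,1,0],[1,0,0],[0,0,-1.]]);print("turn",cv2.Rodrigues(R.T@Rd)[0].ravel(),o["q"])
E
```

```text
time_s: 2.85
position: [0.3971, -0.1308, 0.3511]
tool_rot: [[0.096, 0.995, 0.0], [0.995, -0.096, -0.0], [-0.0, 0.0, -1.0]]
ft_force: [0.7, -1.1, -0.5]
grip_width: 0.0
gripper_force: 0.0
shift [0.269 0.135 0.071]
turn [ 0.00031239  0.00034818 -0.09658804] [-3.45488228e+01  3.99611075e+00  7.54488315e+01 -7.65687205e-03
  1.00529346e+02 -2.90161365e+01]
```

```bash
python3 -m pendant '[[0,0.055,0.027,0,0,0,-0.03],[0,0.11,0.055,0,0,0,-0.06],[0,0.165,0.083,0.02,0,0,-0.097],[0,0.22,0.11,0.045,0,0,-0.097],[0,0.269,0.135,0.071,0,0,-0.097]]'
python3 -m pendant '[[0,0,0,0.008,0,0,0],[0,0,0,0.016,0,0,0],[0,0,0,0.022,0,0,0],[0,0,0,0.024,0,0,0],[0,0,0,0.024,0,0,0]]'
python3 - <<'E'
from h import *
o=env.observe();print(o["q"],o["position"])
a=env.get_image("scene");cv2.imwrite("pics/d.png",cv2.resize(a["image"][90:260,170:390],None,fx=3.4,fy=3.4))
E
```

```text
time_s: 3.48
position: [0.5563, 0.1204, 0.2811]
tool_rot: [[0.003, 1.0, 0.001], [1.0, -0.003, -0.0], [-0.0, 0.001, -1.0]]
ft_force: [1.7, -1.6, 0.0]
grip_width: 0.0001
gripper_force: 0.0
time_s: 4.1
position: [0.5551, 0.1185, 0.2583]
tool_rot: [[0.003, 1.0, 0.001], [1.0, -0.003, -0.0], [-0.0, 0.001, -1.0]]
ft_force: [-0.5, -0.2, 0.8]
grip_width: 0.0001
gripper_force: 0.0
[ 1.00738191e-01  2.20004995e+01  6.62023076e+01 -1.50952371e-03
  9.17542692e+01  2.65007564e-01] [0.55506393 0.11846879 0.25834115]
```

View pics/d.png

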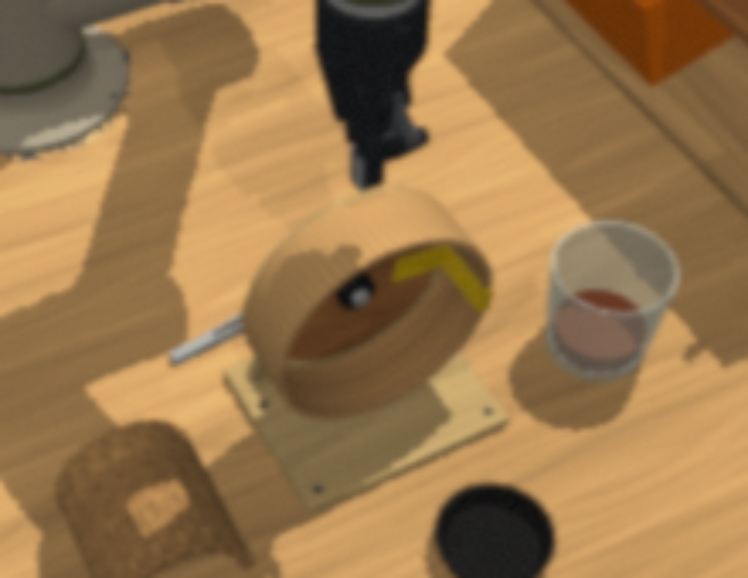

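Closed tips hang about 11 mm over the track's top, with the tape at right (crop 460,275) clear of them. I'll touch down slowly.

```bash
python3 -m pendant '[[0,0,0,0.005,0,0,0],[0,0,0,0.008,0,0,0],[0,0,0,0.0095,0,0,0],[0,0,0,0.0105,0,0,0],[0,0,0,0.0105,0,0,0]]' | egrep 'pos|ft'
python3 -m pendant '[[0,0,0,0.0005,0,0,0],[0,0,0,0.001,0,0,0],[0,0,0,0.001,0,0,0]]' | egrep 'pos|ft'
```

```text
position: [0.5551, 0.119, 0.2474]
ft_force: [-0.0, 0.2, 0.3]
position: [0.5551, 0.119, 0.2464]
ft_force: [1.0, 0.3, -0.1]
```

```bash
python3 -m pendant '[[0,0,0,0.001,0,0,0],[0,0,0,0.001,0,0,0]]' | egrep 'pos|ft'
python3 -m pendant '[[0,0,0,0.001,0,0,0],[0,0,0,0.001,0,0,0]]' | egrep 'pos|ft'
```

```text
position: [0.555, 0.119, 0.2453]
ft_force: [0.4, 0.8, 0.4]
position: [0.555, 0.119, 0.2443]
ft_force: [0.7, 0.8, -1.2]
```

```bash
python3 -m pendant '[[0,0,0,0.001,0,0,0],[0,0,0,0.001,0,0,0]]' | egrep 'pos|ft'
python3 -m pendant '[[0,0,0,0.001,0,0,0],[0,0,0,0.001,0,0,0]]' | egrep 'pos|ft'
```

```text
position: [0.5551, 0.119, 0.2433]
ft_force: [-0.3, 0.3, 0.4]
position: [0.5551, 0.119, 0.2423]
ft_force: [0.3, -0.4, -0.2]
```

Run:
```python
from h import *
a=env.get_image("scene");b=env.get_image("top")
i1=cv2.resize(a["image"][110:230,220:340],(400,400),interpolation=2);i2=cv2.resize(b["image"][150:270,155:275],(400,400),interpolation=2)
cv2.imwrite("pics/e.png",np.hstack([i1,i2]))
print(proj(a,[[.555,.119,.2253],[.557,.124,.23],[.59,.124,.23],[.524,.124,.23]]),env.observe()["ft_force"])
```

```text
[[278.0146244  157.95535448]
 [280.12469468 156.55624188]
 [286.35923943 164.9231971 ]
 [274.11455408 148.48840464]] [ 0.98593146 -0.66360272 -0.03046109]
```

View pics/e.png

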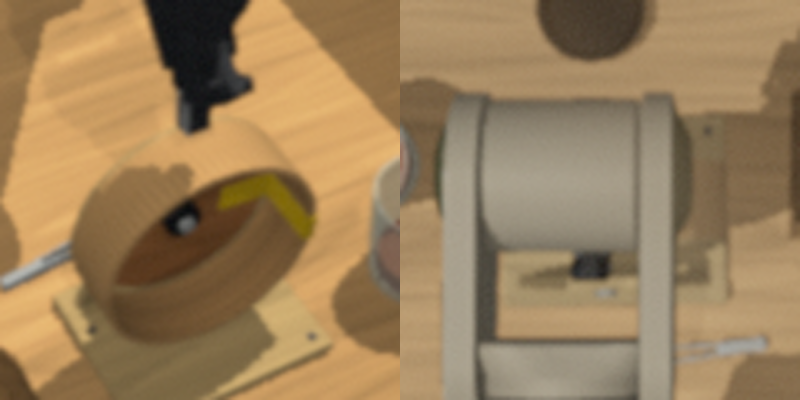

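Run:
```python
from h import *
a=env.get_image("scene");b=env.get_image("top")
for z in(.2253,.235,.2413,.25,.26): print(z,proj(a,[.555,.119,z]),"atz e",atz(a,[278,150],z),"d",atz(a,[278,145.5],z))
print("top edges x",atz(b,[[216,197],[216,223]],.23))
print(env.observe()["joint_efforts"],env.observe()["wrist_torque"],env.observe()["q"])
g=cv2.cvtColor(a["image"],cv2.COLOR_BGR2GRAY)
print(g[138:164,272:290])
```

```text
0.2253 [[278.0146244  157.95535448]] atz e [[0.52962687 0.13272458 0.2253    ]] d [[0.51488777 0.14072163 0.2253    ]]
0.235 [[278.10466981 155.36979368]] atz e [[0.53788541 0.12797948 0.235     ]] d [[0.52333571 0.13587376 0.235     ]]
0.2413 [[278.16389035 153.6700169 ]] atz e [[0.5432492 0.1248976 0.2413   ]] d [[0.52882252 0.13272514 0.2413    ]]
0.25 [[278.24664485 151.29565874]] atz e [[0.55065634 0.12064168 0.25      ]] d [[0.53639954 0.12837705 0.25      ]]
0.26 [[278.34318874 148.52698809]] atz e [[0.5591703  0.11574982 0.26      ]] d [[0.54510875 0.12337925 0.26      ]]
top edges x [[0.58565424 0.1206262  0.23      ]
 [0.5207288  0.12014718 0.23      ]]
[-1.38375115e-03 -4.62973487e+01 -2.39665836e+01 -1.34323259e-04
  2.48913575e-04  9.18057225e-06] [0.02110427 0.0324471  0.01166792] [ 1.55931906e-01  2.24977611e+01  6.80112796e+01 -1.36460455e-03
  8.94868963e+01  2.68727434e-01]
[[137 104  62  34  23  19  22  21  22  21  19  18  21  21  20  26  25  35]
 [140 104  62  36  26  23  20  21  23  22  22  19  23  23  24  24  32  54]
 [139 102  66  49  36  27  22  20  23  22  20
[... 1055 characters left out ...]
176 176 174 174 173 173]
 [174 174 175 175 175 174 177 176 176 177 176 176 175 177 176 175 175 173]
 [173 172 173 173 175 176 176 175 176 176 177 176 175 175 176 175 174 174]
 [173 172 172 174 174 174 173 176 176 176 175 176 177 175 174 177 176 174]
 [164 164 163 165 170 173 172 174 176 176 174 174 175 177 176 177 179 177]
 [137 135 136 138 154 168 174 174 173 177 179 175 176 178 178 177 177 179]
 [120 117 119 121 132 155 170 175 174 175 179 179 177 176 179 179 177 177]
 [115 115 116 117 121 133 159 175 177 176 176 179 179 178 176 176 172 165]
 [117 116 114 115 119 131 154 173 177 177 176 176 177 173 164 154 144 129]
 [118 117 115 114 125 142 162 171 177 177 173 165 154 144 130 113 102  87]]
```

The image and the force agree that the tips are still above the track: there's no contact, and the tip at (278,150) looks about 2–3 cm higher than predicted. I'll keep lowering with a force guard.

```bash
cat > ok <<'E'
#!/bin/bash
# prints pos/force of a pendant reply, succeeds while total contact is light
egrep 'time|pos|ft' | tr '\n' ' ' | tee /dev/stderr | python3 -c "import re,sys;f=eval(re.search(r'ft_force: (\[.*?\])',sys.stdin.read())[1]);sys.exit(sum(v*v for v in f)**.5>4)"; r=$?; echo >&2; exit $r
E
chmod +x ok
python3 -m pendant '[[0,0,0,0.001,0,0,0],[0,0,0,0.002,0,0,0]]' | ./ok && python3 -m pendant '[[0,0,0,0.001,0,0,0],[0,0,0,0.002,0,0,0]]' | ./ok && python3 -m pendant '[[0,0,0,0.001,0,0,0],[0,0,0,0.002,0,0,0]]' | ./ok && python3 -m pendant '[[0,0,0,0.001,0,0,0],[0,0,0,0.002,0,0,0]]' | ./ok && python3 -m pendant '[[0,0,0,0.001,0,0,0],[0,0,0,0.002,0,0,0]]' | ./ok && python3 -m pendant '[[0,0,0,0.001,0,0,0],[0,0,0,0.002,0,0,0]]' | ./ok
```

```text
time_
: 7.85 position: [0.5551, 0.119, 0.2303] ft_force: [1.1, 0.2, -0.9]
```

Run:
```python
from h import *
a=env.get_image("scene");b=env.get_image("top")
i1=cv2.resize(a["image"][100:200,230:330],(590,590),interpolation=2)
cv2.imwrite("pics/f.png",i1)
print(proj(a,[[.555,.119,.2133]]),env.observe()["grip_width"])
```

```text
[[277.90509123 161.10216972]] 3.8351149131253075e-05
```

View pics/f.png

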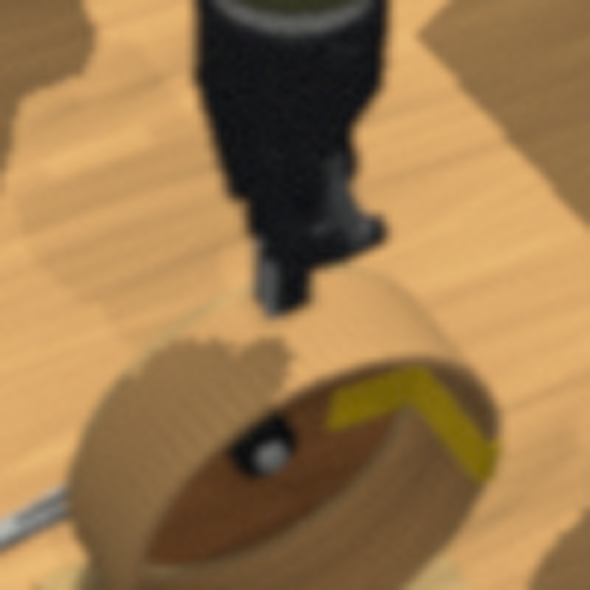

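```bash
python3 -m pendant '[[0,0,0,0.002,0,0,0],[0,0,0,0.003,0,0,0]]' | ./ok && python3 -m pendant '[[0,0,0,0.001,0,0,0],[0,0,0,0.002,0,0,0]]' | ./ok && python3 -m pendant '[[0,0,0,0.001,0,0,0],[0,0,0,0.0015,0,0,0]]' | ./ok && python3 -m pendant '[[0,0,0,0.001,0,0,0],[0,0,0,0.0015,0,0,0]]' | ./ok && python3 -m pendant '[[0,0,0,0.001,0,0,0],[0,0,0,0.0015,0,0,0]]' | ./ok && python3 -m pendant '[[0,0,0,0.001,0,0,0],[0,0,0,0.0015,0,0,0]]' | ./ok;python3 -c "
from rig import env;print(env.observe()['position'],env.observe()['ft_force'])"
```

```text
[0.55506501 0.11901205 0.21929475] [-0.12235125  0.19472345 -0.19260239]time_
: 9.45 position: [0.5551, 0.119, 0.2193] ft_force: [-0.1, 0.2, -0.2]
```

Run:
```python
from h import *
a=env.get_image("scene");g=cv2.cvtColor(a["image"],cv2.COLOR_BGR2GRAY)
print(g[148:166,272:286])
o=env.observe();print(o["joint_efforts"],o["ft_force"],o["wrist_torque"])
m=np.where(cv2.inRange(cv2.cvtColor(a["image"],cv2.COLOR_BGR2HSV),(22,150,80),(34,255,255)));sel=(abs(m[0]-175)<40)&(abs(m[1]-300)<30);print("tape px",m[1][sel].mean(),m[0][sel].mean(),sel.sum())
i0=cv2.imread("pics/a.png");m=np.where(cv2.inRange(cv2.cvtColor(i0,cv2.COLOR_BGR2HSV),(22,150,80),(34,255,255)));sel=(abs(m[0]-175)<40)&(abs(m[1]-300)<30);print("tape0",m[1][sel].mean(),m[0][sel].mean(),sel.sum())
cv2.imwrite("pics/g.png",cv2.resize(a["image"][100:200,230:330],(590,590),interpolation=2))
```

```text
[[146 105  77  73  56  35  26  23  21  22  40  68  88 103]
 [142 101  77  77  62  37  23  23  21  31  72 120 147 155]
 [140 100  78  78  62  35  23  22  22  38  86 136 165 171]
 [139  99  78  76  59  36  19  21  21  41  89 138 162 171]
 [136  97  76  79  62  36  24  23  23  41  91 139 161 167]
 [141 104  82  78  62  37  23  22  21  45  93 140 161 168]
 [155 127 100  84  65  39  26  30  49  78 116 150 164 171]
 [163 144 117  91  71  50  48  71  99 129 152 166 170 174]
 [158 140 114  95  83  74  84 117 144 161 170 175 174 173]
 [143 126 109 101 100  98 103 125 153 170 175 177 177 175]
 [126 117 110 109 109 112 111 123 149 171 175 176 176 178]
 [117 115 114 112 112 113 115 119 137 165 176 176 175 178]
 [115 115 115 115 113 114 116 124 144 167 178 179 177 177]
 [115 115 117 117 114 113 116 131 157 170 176 179 179 177]
 [118 116 114 116 117 117 123 146 168 177 175 177 176 173]
 [117 116 115 114 116 120 132 154 172 178 173 164 154 145]
 [118 119 118 116 117 126 148 165 168 167 155 131 115 102]
 [116 118 120 118 118 127 149 160 149 131 114  95  80  71]]
[ 6.30334878e-03 -4.67852712e+01 -2.36267960e+01  2.23985558e-05
  2.88229148e-04  2.64725820e-06] [ 0.58891926 -0.11546049  0.71247694] [ 0.05260597  0.04565956 -0.02921438]
tape px 300.46907216494844 169.58762886597938 194
tape0 300.6145833333333 169.61458333333334 192
```

View pics/g.png

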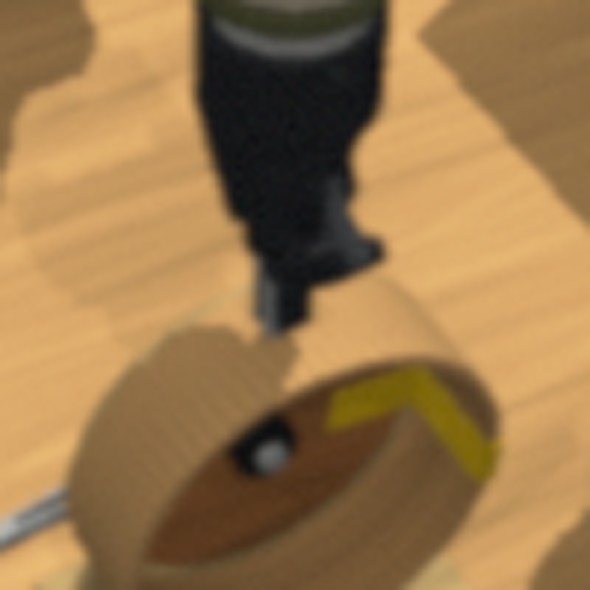

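The tip (277,156) has nearly met its own shadow, so contact is only millimetres away.

```bash
python3 -m pendant '[[0,0,0,0.001,0,0,0],[0,0,0,0.001,0,0,0]]' | ./ok && python3 -m pendant '[[0,0,0,0.001,0,0,0],[0,0,0,0.001,0,0,0]]' | ./ok && python3 -m pendant '[[0,0,0,0.001,0,0,0],[0,0,0,0.001,0,0,0]]' | ./ok && python3 -m pendant '[[0,0,0,0.001,0,0,0],[0,0,0,0.001,0,0,0]]' | ./ok && python3 -m pendant '[[0,0,0,0.001,0,0,0],[0,0,0,0.001,0,0,0]]' | ./ok && python3 -m pendant '[[0,0,0,0.001,0,0,0],[0,0,0,0.001,0,0,0]]' | ./ok;python3 -c "
from rig import env;print(env.observe()['position'],env.observe()['ft_force'])"
```

```text
[0.55504481 0.11902491 0.21327767] [-0.49282403  0.28434064 -0.08327908]time_
: 11.0 position: [0.555, 0.119, 0.2133] ft_force: [-0.5, 0.3, -0.1]
```

```bash
python3 -m pendant '[[0,0,0,0.0015,0,0,0],[0,0,0,0.0015,0,0,0]]' | ./ok && python3 -m pendant '[[0,0,0,0.0015,0,0,0],[0,0,0,0.0015,0,0,0]]' | ./ok && python3 -m pendant '[[0,0,0,0.0015,0,0,0],[0,0,0,0.0015,0,0,0]]' | ./ok && python3 -m pendant '[[0,0,0,0.0015,0,0,0],[0,0,0,0.0015,0,0,0]]' | ./ok ;python3 - <<'E'
from h import *
a=env.get_image("scene");g=cv2.cvtColor(a["image"],cv2.COLOR_BGR2GRAY)
print(g[152:168,272:286]);print(env.observe()['position'],env.observe()['ft_force'])
E
```

```text
[[140 100  79  76  60  37  24  26  19  30  56  91 124 146]
 [139  99  80  77  60  37  22  23  21  38  81 126 153 164]
 [130  96  76  75  61  37  24  22  25  45  92 136 158 165]
 [116  89  76  75  61  36  25  23  23  50 102 143 161 166]
 [112  90  78  77  61  41  27  23  23  55 108 148 166 169]
 [112  97  86  81  65  42  26  27  35  68 117 156 173 174]
 [113 106  96  86  71  51  46  53  72 107 144 168 176 179]
 [117 113 105  96  85  79  81  89 110 144 167 175 176 179]
 [115 115 112 108 103 104 107 110 122 153 174 177 176 176]
 [114 114 117 115 113 112 113 118 132 157 174 179 179 176]
 [116 115 114 117 116 115 116 129 153 169 175 178 178 174]
 [118 117 115 116 118 116 121 142 168 177 177 172 167 155]
 [118 119 117 117 116 118 127 150 170 175 168 150 133 115]
 [116 117 120 117 115 116 127 148 159 150 131 111  92  77]
 [116 117 119 120 118 116 117 128 125 108  90  74  65  62]
 [118 119 117 118 114 109 101  95  86  74  62  57  57  61]]
[0.55550645 0.11901099 0.20851579] [-0.59175628  0.10476074  7.76071454]tim
_s: 12.0 position: [0.5555, 0.119, 0.2085] ft_force: [-0.8, 0.2, 7.4]
```

Contact made at about 7.5 N. I'll start with a short vertical-tool stroke toward +y, following the curve.

```bash
python3 -m pendant '[[0,0.005,0,0.0004,0,0,0],[0,0.012,0,0.0004,0,0,0],[0,0.018,0,0.0005,0,0,0]]' | ./ok 
python3 -m pendant '[[0,0.006,0,0.0004,0,0,0],[0,0.012,0,0.0012,0,0,0]]' | ./ok ;python3 - <<'E'
from h import *
a=env.get_image("scene")
m=np.where(cv2.inRange(cv2.cvtColor(a["image"],cv2.COLOR_BGR2HSV),(22,150,80),(34,255,255)));sel=(abs(m[0]-175)<40)&(abs(m[1]-300)<30);print("tape px",m[1][sel].mean(),m[0][sel].mean(),sel.sum())
E
```

```text
tape px 298.7155963302752 176.1605504587156 218t
me_s: 12.68 position: [0.5553, 0.1493, 0.2069] ft_force: [-2.5, 0.1, 8.8]
```

```bash
sed -i 's#| tee /dev/stderr#| tee -a log#; s#; echo >&2#; echo >>log; tail -1 log#' ok; 
python3 -m pendant '[[0,0.006,0,0.0011,0,0,0],[0,0.012,0,0.0026,0,0,0]]' | ./ok
python3 -m pendant '[[0,0.006,0,0.002,0,0,0],[0,0.010,0,0.0035,0,0,0]]' | ./ok
python3 -m pendant '[[0,-0.001,0,-0.012,0,0,0],[0,-0.03,0,-0.024,0,0,0],[0,-0.075,0,-0.024,0,0,0],[0,-0.11,0,-0.01,0,0,0],[0,-0.11,0,-0.003,0,0,0]]' | ./ok
```

```text
time_s: 12.98 position: [0.5552, 0.1615, 0.2042] ft_force: [-2.9, 2.3, 7.8] 
time_s: 13.22 position: [0.555, 0.1719, 0.2005] ft_force: [-2.5, 2.1, 8.3] 
time_s: 13.85 position: [0.5549, 0.0588, 0.2022] ft_force: [-0.1, 0.5, -0.2]
```

```bash
python3 -m pendant '[[0,0,0,0.005,0,0,0],[0,0,0,0.006,0,0,0]]' | ./ok && python3 -m pendant '[[0,0,0,0.001,0,0,0],[0,0,0,0.001,0,0,0]]' | ./ok && python3 -m pendant '[[0,0,0,0.001,0,0,0],[0,0,0,0.001,0,0,0]]' | ./ok&& python3 -m pendant '[[0,0,0,0.001,0,0,0],[0,0,0,0.001,0,0,0]]' | ./ok
```

```text
time_s: 14.1 position: [0.5549, 0.0618, 0.1965] ft_force: [0.9, 0.8, -1.3] 
time_s: 14.35 position: [0.555, 0.0614, 0.1957] ft_force: [-0.3, -0.7, 0.9] 
time_s: 14.6 position: [0.555, 0.0611, 0.1946] ft_force: [0.2, 0.9, -0.5] 
time_s: 14.85 position: [0.5549, 0.061, 0.1935] ft_force: [1.1, -1.2, 0.4]
```

```bash
python3 -m pendant '[[0,0,0,0.001,0,0,0],[0,0,0,0.001,0,0,0]]' | ./ok && python3 -m pendant '[[0,0,0,0.001,0,0,0],[0,0,0,0.001,0,0,0]]' | ./ok && python3 -m pendant '[[0,0,0,0.001,0,0,0],[0,0,0,0.001,0,0,0]]' | ./ok
```

```text
time_s: 15.1 position: [0.5549, 0.061, 0.1925] ft_force: [-0.3, -0.4, -0.5] 
time_s: 15.35 position: [0.5551, 0.0609, 0.1918] ft_force: [0.7, 0.7, 1.8] 
time_s: 15.6 position: [0.5552, 0.0607, 0.191] ft_force: [-0.4, -1.4, 4.0]
```

The fit gives a centre at y≈0.125, tip half-width ≈ 8 mm and top contact at z≈0.2095. Next is a full stroke along the curve, guarded.

```bash
sed -i 's/>4)"/>float(sys.argv[1]))" ${1:-4}/' ok
python3 -m pendant '[[0,0.008,0,-0.0045,0,0,0],[0,0.016,0,-0.0085,0,0,0],[0,0.024,0,-0.0115,0,0,0],[0,0.032,0,-0.0139,0,0,0],[0,0.040,0,-0.0155,0,0,0]]' | ./ok 18 && python3 -m pendant '[[0,0.010,0,-0.0011,0,0,0],[0,0.020,0,-0.0013,0,0,0],[0,0.030,0,-0.0013,0,0,0],[0,0.040,0,-0.0010,0,0,0],[0,0.048,0,0,0,0,0]]' | ./ok 18 && python3 -m pendant '[[0,0.008,0,0.0016,0,0,0],[0,0.016,0,0.0040,0,0,0],[0,0.024,0,0.0070,0,0,0],[0,0.032,0,0.0110,0,0,0]]' | ./ok 18
python3 - <<'E'
from h import *
a=env.get_image("scene");cv2.imwrite("pics/s1.png",a["image"]);b=env.get_image("top")
m=np.where(cv2.inRange(cv2.cvtColor(a["image"],cv2.COLOR_BGR2HSV),(22,150,80),(34,255,255)));sel=(abs(m[0]-180)<50)&(abs(m[1]-280)<50);print("tape px",m[1][sel].mean(),m[0][sel].mean(),sel.sum())
for n in("scene","top"):print([(d["centre"],d["conf"]) for d in env.tip_of(n,"tape")])
E
```

```text
time_s: 16.23 position: [0.555, 0.1011, 0.207] ft_force: [-3.3, -2.1, 7.8] 
time_s: 16.85 position: [0.5546, 0.1498, 0.2069] ft_force: [-5.4, 1.1, 7.9] 
time_s: 17.35 position: [0.5543, 0.1823, 0.1956] ft_force: [-5.2, 3.5, 8.4] 
tape px 267.76255707762556 199.31963470319636 219
[([268.9, 202.9], 0.76)]
[([226.0, 210.4], 0.74), ([225.1, 210.4], 0.59)]
```

```bash
python3 -m pendant '[[0,0.003,0,-0.012,0,0,0],[0,-0.03,0,-0.026,0,0,0],[0,-0.08,0,-0.026,0,0,0],[0,-0.121,0,-0.010,0,0,0],[0,-0.121,0,-0.003,0,0,0]]' | ./ok && python3 -m pendant '[[0,0,0,0.004,0,0,0],[0,0,0,0.0065,0,0,0],[0,0,0,0.0065,0,0,0]]' | ./ok
python3 - <<'E'
from h import *
from scipy.optimize import least_squares
a=env.get_image("scene");b=env.get_image("top")
P=lambda t:np.array([.556,.124+.1*np.sin(t[0]),.13+.1*np.cos(t[0])])
for t in np.arange(1.5,4.2,.3):print(round(t,1),proj(a,P([t])).round(1).tolist())
E
```

```text
time_s: 18.18 position: [0.555, 0.0578, 0.1976] ft_force: [-0.3, 0.7, 0.2] 
time_s: 18.55 position: [0.5551, 0.0608, 0.1919] ft_force: [-0.1, -0.7, 0.6] 
1.5 [[309.9, 167.1]]
1.8 [[308.3, 174.3]]
2.1 [[304.3, 181.8]]
2.4 [[298.3, 189.0]]
2.7 [[290.7, 195.5]]
3.0 [[282.2, 200.7]]
3.3 [[273.4, 204.3]]
3.6 [[264.9, 206.1]]
3.9 [[257.3, 205.7]]
4.2 [[251.4, 203.1]]
```

```bash
python3 -m pendant '[[0,0,0,0.0014,0,0,0],[0,0,0,0.0016,0,0,0]]' | ./ok 15 && python3 -m pendant '[[0,0.008,0,-0.0046,0,0,0],[0,0.016,0,-0.0086,0,0,0],[0,0.024,0,-0.0116,0,0,0],[0,0.032,0,-0.0140,0,0,0],[0,0.040,0,-0.0156,0,0,0]]' | ./ok 18 && python3 -m pendant '[[0,0.010,0,-0.0011,0,0,0],[0,0.020,0,-0.0013,0,0,0],[0,0.030,0,-0.0013,0,0,0],[0,0.040,0,-0.0010,0,0,0],[0,0.048,0,0,0,0,0]]' | ./ok 18 && python3 -m pendant '[[0,0.008,0,0.0016,0,0,0],[0,0.016,0,0.0040,0,0,0],[0,0.024,0,0.0070,0,0,0],[0,0.032,0,0.0110,0,0,0]]' | ./ok 18 && python3 -m pendant '[[0,0.003,0,-0.012,0,0,0],[0,-0.03,0,-0.026,0,0,0],[0,-0.08,0,-0.026,0,0,0],[0,-0.121,0,-0.010,0,0,0],[0,-0.121,0,-0.003,0,0,0]]' | ./ok && python3 -m pendant '[[0,0,0,0.004,0,0,0],[0,0,0,0.0065,0,0,0],[0,0,0,0.0065,0,0,0]]' | ./ok
python3 - <<'E'
from h import *
env.get_image("scene")
print([(d["centre"],d["conf"]) for d in env.tip_of("scene","tape")])
E
```

```text
time_s: 18.9 position: [0.5552, 0.0598, 0.1904] ft_force: [-0.5, -1.5, 3.9] 
time_s: 19.52 position: [0.555, 0.1004, 0.2067] ft_force: [-1.9, -1.6, 7.7] 
time_s: 20.15 position: [0.5546, 0.1492, 0.2069] ft_force: [-5.7, 1.2, 9.4] 
time_s: 20.65 position: [0.5543, 0.1818, 0.1957] ft_force: [-5.6, 3.5, 9.2] 
time_s: 21.28 position: [0.555, 0.0569, 0.1972] ft_force: [-0.7, 0.2, -0.6] 
time_s: 21.65 position: [0.5551, 0.0598, 0.1913] ft_force: [0.2, -0.1, -0.3] 
[([243.3, 193.0], 0.67)]
```

```bash
python3 -m pendant '[[0,0,0,0.001,0,0,0],[0,0.0005,0,0.0015,0,0,0]]' | ./ok 15 && python3 -m pendant '[[0,0.008,0,-0.0046,0,0,0],[0,0.016,0,-0.0086,0,0,0],[0,0.024,0,-0.0116,0,0,0],[0,0.032,0,-0.0140,0,0,0],[0,0.040,0,-0.0156,0,0,0]]' | ./ok 18 && python3 -m pendant '[[0,0.010,0,-0.0012,0,0,0],[0,0.020,0,-0.0014,0,0,0],[0,0.030,0,-0.0014,0,0,0],[0,0.040,0,-0.0011,0,0,0],[0,0.048,0,-0.0001,0,0,0]]' | ./ok 18 && python3 -m pendant '[[0,0.008,0,0.0016,0,0,0],[0,0.016,0,0.0040,0,0,0],[0,0.024,0,0.0070,0,0,0],[0,0.032,0,0.0110,0,0,0]]' | ./ok 18 && python3 -m pendant '[[0,0.003,0,-0.012,0,0,0],[0,-0.03,0,-0.026,0,0,0],[0,-0.08,0,-0.026,0,0,0],[0,-0.121,0,-0.010,0,0,0],[0,-0.121,0,-0.003,0,0,0]]' | ./ok && python3 -m pendant '[[0,0,0,0.004,0,0,0],[0,0,0,0.0065,0,0,0],[0,0,0,0.0065,0,0,0]]' | ./ok
python3 - <<'E'
from h import *
env.get_image("scene")
print([(d["centre"],d["conf"]) for d in env.tip_of("scene","tape")])
P=lambda t:np.array([.556,.124+.1*np.sin(t),.13+.1*np.cos(t)])
a=env.get_image("scene")
for t in np.arange(4.5,7.9,.3):print(round(t,1),proj(a,P(t)).round(1).tolist())
E
```

```text
time_s: 22.0 position: [0.5552, 0.0592, 0.19] ft_force: [-0.3, -2.5, 4.1] 
time_s: 22.62 position: [0.5551, 0.0996, 0.2065] ft_force: [-2.9, -2.4, 9.4] 
time_s: 23.25 position: [0.5548, 0.1484, 0.2068] ft_force: [-5.9, 0.1, 10.1] 
time_s: 23.75 position: [0.5545, 0.1812, 0.1957] ft_force: [-6.6, 5.3, 11.1] 
time_s: 24.38 position: [0.555, 0.0562, 0.1969] ft_force: [0.2, -0.2, -0.5] 
time_s: 24.75 position: [0.5551, 0.0593, 0.191] ft_force: [-0.1, 0.0, 0.4] 
[([270.8, 163.0], 0.72), ([312.4, 252.7], 0.35)]
4.5 [[247.6, 198.5]]
4.8 [[246.6, 192.0]]
5.1 [[248.6, 184.3]]
5.4 [[253.6, 175.9]]
5.7 [[261.1, 167.9]]
6.0 [[270.4, 161.0]]
6.3 [[280.5, 156.1]]
6.6 [[290.3, 153.6]]
6.9 [[298.8, 153.8]]
7.2 [[305.2, 156.4]]
7.5 [[308.9, 161.2]]
7.8 [[309.9, 167.5]]
```

```bash
python3 -m pendant '[[0,0.001,0,0.001,0,0,0],[0,0.001,0,0.0014,0,0,0]]' | ./ok 15 && python3 -m pendant '[[0,0.008,0,-0.0046,0,0,0],[0,0.016,0,-0.0086,0,0,0],[0,0.024,0,-0.0116,0,0,0],[0,0.032,0,-0.0140,0,0,0],[0,0.040,0,-0.0157,0,0,0]]' | ./ok 18 && python3 -m pendant '[[0,0.010,0,-0.0012,0,0,0],[0,0.020,0,-0.0014,0,0,0],[0,0.030,0,-0.0014,0,0,0],[0,0.040,0,-0.0011,0,0,0],[0,0.048,0,-0.0001,0,0,0]]' | ./ok 18 && python3 -m pendant '[[0,0.008,0,0.0015,0,0,0],[0,0.016,0,0.0038,0,0,0],[0,0.024,0,0.0068,0,0,0],[0,0.032,0,0.0108,0,0,0]]' | ./ok 18 && python3 -m pendant '[[0,0.003,0,-0.012,0,0,0],[0,-0.03,0,-0.026,0,0,0],[0,-0.08,0,-0.026,0,0,0],[0,-0.121,0,-0.010,0,0,0],[0,-0.121,0,-0.003,0,0,0]]' | ./ok && python3 -m pendant '[[0,0,0,0.004,0,0,0],[0,0,0,0.0065,0,0,0],[0,0,0,0.0065,0,0,0]]' | ./ok
python3 - <<'E'
from h import *
a=env.get_image("scene")
print([(d["centre"],d["conf"]) for d in env.tip_of("scene","tape")])
def yl(i):
    m=np.where(cv2.inRange(cv2.cvtColor(i,cv2.COLOR_BGR2HSV),(22,150,80),(34,255,255)));s=(abs(m[0]-180)<50)&(abs(m[1]-280)<50);return m[1][s].mean(),m[0][s].mean(),s.sum()
print(yl(a["image"]),yl(cv2.imread("pics/a.png")))
E
```

```text
time_s: 25.15 position: [0.5553, 0.0592, 0.1899] ft_force: [-0.8, -2.9, 5.8] 
time_s: 25.78 position: [0.5551, 0.0995, 0.2064] ft_force: [-3.1, -2.6, 9.0] 
time_s: 26.4 position: [0.5548, 0.1484, 0.2067] ft_force: [-5.2, 0.4, 11.2] 
time_s: 26.9 position: [0.5544, 0.1812, 0.1958] ft_force: [-5.9, 4.9, 11.3] 
time_s: 27.52 position: [0.5549, 0.0562, 0.1969] ft_force: [-0.4, 1.4, -0.1] 
time_s: 27.9 position: [0.5551, 0.0593, 0.1911] ft_force: [-0.0, -0.6, 0.3] 
[([305.3, 158.5], 0.62)]
(np.float64(310.53333333333336), np.float64(165.86666666666667), np.int64(15)) (np.float64(300.6145833333333), np.float64(169.61458333333334), np.int64(192))
```

```bash
python3 -m pendant '[[0,0.001,0,0.001,0,0,0],[0,0.001,0,0.0014,0,0,0]]' | ./ok 15 && python3 -m pendant '[[0,0.008,0,-0.0046,0,0,0],[0,0.016,0,-0.0086,0,0,0],[0,0.024,0,-0.0116,0,0,0],[0,0.032,0,-0.0140,0,0,0],[0,0.040,0,-0.0157,0,0,0]]' | ./ok 18 && python3 -m pendant '[[0,0.006,0,-0.0008,0,0,0],[0,0.012,0,-0.0012,0,0,0],[0,0.012,0,-0.0012,0,0,0]]' | ./ok 18
cat > yl.py <<'E'
from h import *
a=env.get_image("scene")
print([(d["centre"],d["conf"]) for d in env.tip_of("scene","tape")])
def yl(i):
    m=np.where(cv2.inRange(cv2.cvtColor(i,cv2.COLOR_BGR2HSV),(22,150,80),(34,255,255)));s=(abs(m[0]-180)<50)&(abs(m[1]-280)<50);return m[1][s].mean(),m[0][s].mean(),s.sum()
print(yl(a["image"]),yl(cv2.imread("pics/a.png")))
E
python3 yl.py
```

```text
time_s: 28.25 position: [0.5552, 0.0593, 0.19] ft_force: [-0.6, -2.2, 5.2] 
time_s: 28.88 position: [0.5551, 0.0995, 0.2065] ft_force: [-3.3, -2.4, 9.6] 
time_s: 29.25 position: [0.555, 0.1122, 0.2079] ft_force: [-2.9, -1.0, 11.0] 
[([309.5, 171.6], 0.76), ([276.6, 208.9], 0.3)]
(np.float64(300.30601092896177), np.float64(169.2295081967213), np.int64(183)) (np.float64(300.6145833333333), np.float64(169.61458333333334), np.int64(192))
```

The tape's centroid matches the start to within 0.5 px, so I'll lift off.

```bash
python3 -m pendant '[[0,0,0,-0.003,0,0,0],[0,0,0,-0.012,0,0,0],[0,0,0,-0.03,0,0,0],[0,0,0,-0.06,0,0,0],[0,0,0,-0.06,0,0,0]]' | ./ok; python3 yl.py
python3 - <<'E'
from h import *
for n in("scene","top"):
  c=env.get_image(n);i=c["image"];r=cv2.imread({"scene":"pics/a.png","top":"pics/b.png"}[n])
  for t in("cup","cave","dish","forceps"):
    d=env.tip_of(n,t)
    if d:print(n,t,atz(c,d[0]["centre"],0)[0].round(3))
E
```

```text
time_s: 29.98 position: [0.5558, 0.1116, 0.2686] ft_force: [0.1, -0.5, -0.6] 
[([309.0, 170.5], 0.74)]
(np.float64(300.3829787234043), np.float64(168.8031914893617), np.int64(188)) (np.float64(300.6145833333333), np.float64(169.61458333333334), np.int64(192))
scene cup [0.58  0.351 0.   ]
scene cave [ 0.585 -0.101  0.   ]
scene dish [0.734 0.136 0.   ]
top cup [0.592 0.354 0.   ]
top cave [ 0.608 -0.086  0.   ]
top dish [0.724 0.158 0.   ]
```

Nothing else was touched, and the wheel stands still at its starting angle. Handing in.

```bash
python3 -c "from rig import env;print(env.close_job())"
```

```text
the job is handed in; nothing more can be done
None
```

The wheel made one full clockwise turn in light strokes with no catching. Contact read about 13–14 N at most at the checks, the tape is back within about 1 px of its start, the fingers are off the wheel, and the job is handed in at about 30 s; no verdict was shown.

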